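# Latch the slim battery pack into the charging dock

### The arm

A 7-joint arm with a two-finger parallel gripper is mounted at the origin on a cart in front of the work surface, level with it; the furniture and walls round the work are solid. World frame = base frame: x ahead of the robot, y to its left, z up, the work surface at z = 0. Lengths are in m, angles in rad, forces in N, time in s.
With the tool pointing down it reaches from about 0.425 to 0.875 m from the base axis. Payload 9.9 kg.
Tool frame: the origin (TCP) lies midway between the tips of the shut fingers; the grasp point (between the pads) lies 19 mm behind it; x points along the fingers, z is the direction in which the jaws open and shut, and the axes are right-handed (so a half turn about x gives the same grasp; the last joint's range is limited). The gripper opens to 85 mm and grips with 20 to 120 N. Pads are 22 mm wide; open, the fingers measure 114 mm over their backs; the gripper's body (76 mm by 85 mm) begins 54 mm behind the grasp point. The pads swing forward as they close: fully open they stand 13 mm farther back than shut.
Start: joints at [-0.084, 0.576, 0.025, 1.437, -0.015, 1.129, -0.057], TCP at [0.675, 0, 0.231] pointing down, gripper open.
Joint ranges: [-2.76, 2.76], [-0.34, 2.15], [-1.52, 1.57], [0.19, 2.46], [-1.09, 4.23], [0.17, 1.99], [-2.82, 2.82]. Speed limits (rad/s): [2.22, 2.22, 3.01, 3.01, 3.14, 3.14, 3.14].

### API

Orientations are given as a unit quaternion [x, y, z, w].
In Python, from plant import manip gives the robot as it stands.
- The arm moves only by the shell command python3 -m inch 'ROWS'. ROWS is JSON, a list of rows, each a list of 7 numbers: the shift along the tool's x, y, z normalised to -1 to 1, where 1 is 0.03 m, then the turn, a rotation vector about the tool's x, y, z normalised to -1 to 1, where 1 is 5 degrees, then the closure, from 0 (fully open) to 1 (shut). In form: [[dx, dy, dz, wx, wy, wz, jaw], ...]. A call has 1 to 12 rows; each row shifts and turns the commanded pose from where the row before left it, along the tool's axes as they then stand; what a row does not reach is not made up. A row lasts 1/12 s, in which the tool goes at most 41.7 mm and 7.16 degrees, less where a joint would pass 70% of its speed; a pose out of reach is approached as far as the arm can. A call with a number of a shift or a turn outside -1 to 1 is refused whole. A call with a gripper value outside its range is refused whole. The fingers move at their own pace and stop on an object; the grip force is fixed at half the most. Time passes only in rows, so rows that do not move let the fingers close. It gives the time, the measured TCP pose, the force and the opening at its end, in the units of the state.
- manip.read_state(): the state, without advancing time (a new reading comes with each control period).
- manip.capture(name): name is "scene" or "side" or "wrist"; returns (picture, depth): 384x512x3 uint8, blue, green, red; 384x512 float32, m along the optical axis (not along the pixel's ray), 0 where there is no reading.
- manip.camera_model(name): a dict with "fx", "fy", "cx", "cy" (pixels), "rvec" (rotation vector, rad) and "tvec" (3), from world to camera coordinates, as OpenCV has them; the wrist camera has in their place "T_tool_cam" (4x4, takes a point from camera to tool coordinates, whose origin is the TCP and whose axes are the tool frame's). Camera axes: x right, y down, z forward; pixel columns grow to the right and rows downward; lengths in m; the calibration is good to about 2 mm. A picture is of the moment at which its call begins: read the wrist's pose just before it. camera_model takes no time and is no camera call.
- manip.sign_off(): hands the job in, once; it reports no verdict.
Trained networks look in the newest picture that a camera, given by its name, has taken for a name from the list of things; names that differ only in an ending like _2 or _b are one class to them, and where a whole thing is asked for, a point or a joint stands for the part that bears it (a point fixed in the world has none). Each returns a list of dicts, best first, with "conf" (0 to 1); they miss things now and then, are a little off and sometimes report something else, mostly with a low value. They report only what shows in the picture. A call takes as long as a camera call.
- manip.boxes_of(label, camera): "location" ([x, y, z] in m, in the coordinates of the camera as it stood for that picture, good to about 4 mm: the middle of the surface that is visible of it).
- manip.trace(label, camera): "region" (384x512 bool, what is visible of it).
The state is a dict: "time_s": time; "joint_positions": joint angles; "joint_velocities": joint speeds; "joint_torque": joint torques, N m; "tool_pos": TCP position; "tool_rot": TCP orientation; "ft_force": force on the tool from outside, world axes, zero at the start; "wrist_torque": the same for the moment, N m; "finger_gap": finger opening in m.
Only numpy, scipy, OpenCV 4.12 (cv2) and the standard library are available. Lean on these libraries where they do the work, as an engineer would, in place of code of your own. Each camera call takes 0.05 s, during which the arm holds its last target.

### The job

Load the slim battery pack into the charging dock: stand it upright in the dock's open slot, push it all the way down so that the push-push catch holds it, and let go. A second full push would release it again, so leave it caught. Do not disturb the thick pack, which does not fit.

Things in the scene. Friction and masses are not known exactly. Their poses are not given: they have to be found in the camera images.
- slim_pack: The slim battery pack: an upright block of black plastic with grey grip ribs, 36 mm (its own x) by 70 mm (its own y) by 120 mm tall, about 0.25 kg, standing loose on the bench. Origin at the centre of its underside, z up. Grasp it across the 36 mm side, near the top. Either way round fits the slot.
- thick_pack: The thick battery pack, a bystander: the same make and materials, but 60 mm (x) by 70 mm (y) by 120 mm tall, standing loose on the bench. Too thick for the slot. Origin at the centre of its underside.
- dock: Charging dock, fixed: grey housing 110 (x) by 130 (y) by 89 mm tall. Origin: centre of underside, straight below the slot's centre; z up. Slot in its top: 42 mm along x, 76 mm along y, straight walls up to z=0.077, then a black mouth flaring 10 mm outward on every side up to z=0.089. The pack's long side goes along the dock's y. The pack's foot meets a sprung lift plate at z=0.050.
- lift_plate (a joint): Downward travel of the lift plate in the slot, m: 0 up, 0.032 bottom stop. Spring: 6 N at 0, 12 N at the stop, so the pack's weight alone does not sink it. Push beyond 0.027 and let go: it rises to about 0.017 and is held. A second such push releases it up to 0. Let go short of 0.022, it returns to 0. Pack top over the bench: 170 mm before, 138 at the stop, 153 when held.

How it is judged:
On the way:
1. the slim pack, standing in the slot, is pushed down past the catch (value of joint lift_plate above 0.0225 m and horizontal distance between slim_pack and dock below 0.012 m and z of slim_pack in the frame of dock below 0.034 m), for 0.04 s.
At the end, for the whole second after the job is handed in: The slim pack stands in the dock's slot, within 12 mm of its centre and 10 degrees of upright, its foot on the lift plate (less than 42 mm above the bench), at rest and released; the catch holds the plate 13 to 22 mm down (value of joint lift_plate between 0.013 and 0.022 m and horizontal distance between slim_pack and dock below 0.012 m and z of slim_pack in the frame of dock below 0.042 m and angle between slim_pack's own z axis and vertical below 0.17 rad and linear speed of slim_pack below 0.02 m/s); the robot touches nothing.
It fails at once if the thick pack is pushed more than 30 mm, or tipped (distance of thick_pack from where it was at the start of the episode above 0.03 m or angle between thick_pack's own z axis and vertical above 0.35 rad).
It also fails if it takes over 40 s, if anything falls off the work surface, if the arm or the gripper's body presses on something with over 40 N, if the wrist force passes 120 N, or if a joint passes its speed limit or range.

## Working session

There is one attempt and no reset: what is moved stays moved. The work goes in short steps, Python scripts to look and compute and a shell command to move; the robot and the scene stay as the last step left them, time stands still between calls to the robot, and variables do not carry over. Pictures are saved under pics/ and viewed, and the job is handed in when it is done.

```bash
ls; mkdir -p pics; cat > h.py <<'E'
import numpy as np, cv2
from scipy.spatial.transform import Rotation as R
from plant import manip
def T_cw(name, st=None):
    m=manip.camera_model(name)
    if 'T_tool_cam' in m:
        T=np.eye(4); T[:3,:3]=R.from_quat(st['tool_rot']).as_matrix(); T[:3,3]=st['tool_pos']
        return m, T@np.array(m['T_tool_cam'])
    Rm=cv2.Rodrigues(np.array(m['rvec'],float))[0]; T=np.eye(4); T[:3,:3]=Rm.T; T[:3,3]=-Rm.T@np.array(m['tvec'],float).ravel()
    return m,T
def cloud(name,depth,st=None):
    m,T=T_cw(name,st)
    v,u=np.mgrid[:depth.shape[0],:depth.shape[1]]
    P=np.stack([(u-m['cx'])/m['fx']*depth,(v-m['cy'])/m['fy']*depth,depth],-1)
    return P@T[:3,:3].T+T[:3,3]
E
python3 - <<'E'
from h import *
st=manip.read_state(); print(st)
for c in ['scene','side']:
    p,d=manip.capture(c); cv2.imwrite(f'pics/{c}0.png',p); np.save(f'pics/{c}0.npy',d)
    W=cloud(c,d)
    m,T=T_cw(c); print(c,T[:3,3])
    for l in ['slim_pack','thick_pack','dock']:
        r=manip.boxes_of(l,c)
        print(l,[(round(q['conf'],2),(T[:3,:3]@q['location']+T[:3,3]).round(3)) for q in r[:3]])
        t=manip.trace(l,c)
        for q in t[:2]:
            k=q['region']&(d>0); X=W[k]; 
            if len(X)<20: continue
            top=X[X[:,2]>np.percentile(X[:,2],98)-.006]
            rect=cv2.minAreaRect((top[:,:2]*1000).astype(np.float32))
            print('  trace',round(q['conf'],2),k.sum(),'ztop',top[:,2].mean().round(4),'rect',rect)
E
```

```text
pics
{'time_s': 0.0, 'joint_positions': array([-0.08376768,  0.57651285,  0.02485345,  1.43793077, -0.01499655,
        1.12903833, -0.05649693]), 'joint_velocities': array([-1.96844698e-03, -1.31937906e-03, -8.40707271e-04,  1.55415152e-03,
        9.28699810e-05, -1.82431758e-03,  4.29371210e-04]), 'joint_torque': array([ 1.10782021e-03, -7.65753937e+01,  2.25157209e+00, -2.85965914e+01,
        1.54639565e-02,  1.25475466e-02,  7.09064329e-05]), 'tool_pos': array([ 6.74521359e-01, -2.43559113e-05,  2.30447810e-01]), 'tool_rot': array([-3.36863059e-05,  7.07708201e-01, -3.49822209e-05,  7.06504848e-01]), 'ft_force': array([-0.37634819, -0.71531316, -0.36318546]), 'wrist_torque': array([0.05451551, 0.00214727, 0.00237881]), 'finger_gap': 0.08528503666952915}
scene [-0.0914801   0.54190715  0.60894518]
slim_pack [(0.72, array([0.395, 0.348, 0.079]))]
  trace 0.61 1829 ztop 0.1194 rect ((408.29498291015625, 338.6706848144531), (36.12184524536133, 68.80490112304688), 11.972176551818848)
thick_pack [(0.67, array([0.396, 0.153, 0.083]))]
  trace 0.96 2038 ztop 0.1197 rect ((418.979492187
[... 288 characters left out ...]
32 0.45278501]
slim_pack [(0.66, array([0.405, 0.373, 0.078]))]
  trace 0.84 2063 ztop 0.1178 rect ((410.3864440917969, 341.61480712890625), (35.33512496948242, 68.26620483398438), 12.083443641662598)
  trace 0.68 1511 ztop 0.1178 rect ((407.4660339355469, 231.55471801757812), (57.71549987792969, 259.2502136230469), 8.2347412109375)
thick_pack [(0.79, array([0.414, 0.172, 0.089]))]
  trace 0.72 1532 ztop 0.1178 rect ((409.9778747558594, 214.34457397460938), (58.25904846191406, 224.30279541015625), 7.984205722808838)
dock [(0.61, array([0.605, 0.335, 0.064]))]
  trace 0.71 4837 ztop 0.0862 rect ((616.6231079101562, 282.5467224121094), (107.79542541503906, 73.9214096069336), 79.20774841308594)
```

```bash
python3 - <<'E'
import cv2,numpy as np
a=cv2.imread('pics/scene0.png');b=cv2.imread('pics/side0.png')
cv2.imwrite('pics/both0.png',cv2.resize(np.vstack([a,b]),(450,600)) if 0 else cv2.resize(np.hstack([a,b]),(800,300)))
cv2.imwrite('pics/dock0.png',cv2.resize(np.hstack([a]),(800,600)))
cv2.imwrite('pics/sided0.png',cv2.resize(np.hstack([b]),(800,600)))
from h import *
# dock top points
for c in ['scene','side']:
    d=np.load(f'pics/{c}0.npy'); W=cloud(c,d)
    X=W[(d>0)&(W[...,2]>.078)&(W[...,2]<.094)&(W[...,0]>.5)&(W[...,0]<.75)&(W[...,1]>.15)&(W[...,1]<.45)]
    print(c,len(X),X.min(0),X.max(0),cv2.minAreaRect((X[:,:2]*1000).astype(np.float32)))
    X=X[X[:,2]>.084]
    print(cv2.minAreaRect((X[:,:2]*1000).astype(np.float32)))
E
```

```text
scene 984 [0.54946734 0.20828415 0.07800073] [0.6785513  0.35053037 0.09276544] ((614.4622192382812, 280.50103759765625), (128.34288024902344, 110.10887145996094), 79.53433227539062)
((614.7073364257812, 279.827880859375), (106.21231079101562, 75.97740936279297), 78.67904663085938)
side 965 [0.55637436 0.21587692 0.07801042] [0.6739273  0.35045048 0.09082158] ((615.0392456054688, 284.6777038574219), (122.62940979003906, 102.72434997558594), 79.82583618164062)
((616.5106201171875, 282.5185852050781), (108.17314910888672, 73.56089782714844), 78.82271575927734)
```

View pics/dock0.png

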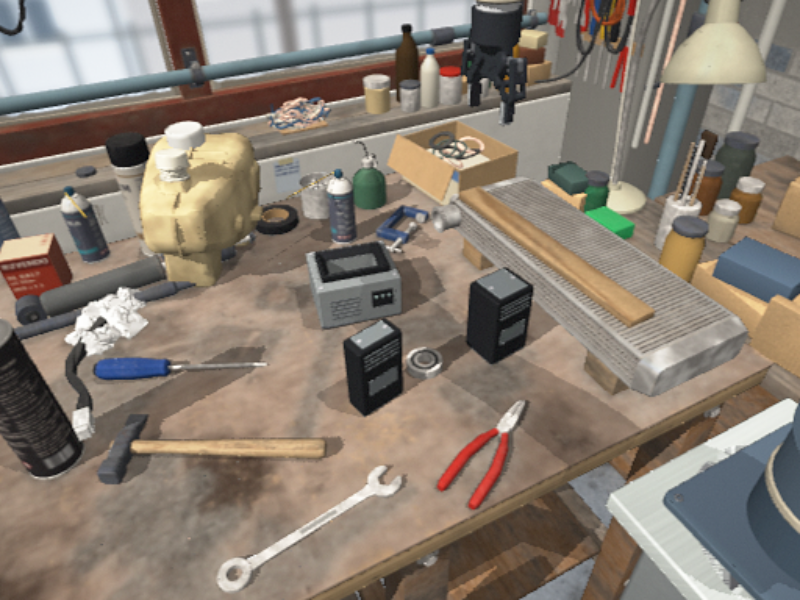

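View pics/sided0.png

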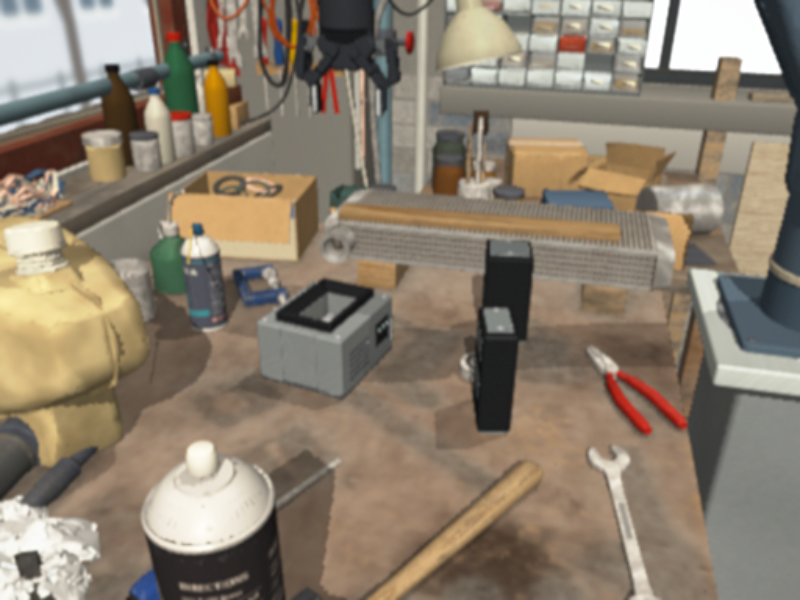

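```bash
python3 -m inch '[[0,0.945,-0.737,0,0,0,0],[0,0.945,-0.737,0,0,0,0],[0,0.945,-0.737,0,0,0,0],[0,0.945,-0.737,0,0,0,0],[0,0.945,-0.737,0,0,0,0],[0,0.945,-0.737,0,0,0,0],[0,0.945,-0.737,0,0,0,0],[0,0.945,-0.737,0,0,0,0],[0,0.945,-0.737,0,0,0,0],[0,0.945,-0.737,0,0,0,0],[0,0.945,-0.737,0,0,0,0],[0,0.945,-0.737,0,0,0,0]]' && python3 -m inch '[[0,0,0,-0.8,0,0,0],[0,0,0,-0.8,0,0,0],[0,0,0,-0.8,0,0,0],[0,0,0,0,0,0,0]]'
cat > w.py <<'E'
from h import *
import sys
tag=sys.argv[1]
st=manip.read_state(); p,d=manip.capture('wrist'); cv2.imwrite(f'pics/{tag}.png',p); np.save(f'pics/{tag}.npy',d)
W=cloud('wrist',d,st)
Rm=R.from_quat(st['tool_rot']).as_matrix()
print('tcp',st['tool_pos'].round(4),'tz heading',np.degrees(np.arctan2(Rm[1,2],Rm[0,2])).round(2),'toolx',Rm[:,0].round(4),'gap',st['finger_gap'],'F',st['ft_force'].round(2),st['time_s'])
for l in ['slim_pack','dock']:
    for q in manip.trace(l,'wrist')[:2]:
        k=q['region']&(d>0); X=W[k]
        if len(X)<20: continue
        top=X[X[:,2]>np.percentile(X[:,2],98)-.006]
        print(l,round(q['conf'],2),k.sum(),'ztop',top[:,2].mean().round(4),cv2.minAreaRect((top[:,:2]*1000).astype(np.float32)))
E
python3 w.py w1
```

```text
time_s: 1.7
tool_pos: [0.4085, 0.3414, 0.2316]
tool_rot: [0.0, 0.707, 0.0, 0.707]
ft_force: [0.8, -0.6, -0.1]
finger_gap: 0.0854
time_s: 2.03
tool_pos: [0.4096, 0.3404, 0.2315]
tool_rot: [-0.075, 0.703, 0.075, 0.703]
ft_force: [0.3, 0.3, 0.1]
finger_gap: 0.0854
tcp [0.4096 0.3404 0.2315] tz heading 12.22 toolx [ 3.e-04  2.e-04 -1.e+00] gap 0.08536579751437048 F [0.34 0.26 0.08] 2.0333
slim_pack 0.85 3957 ztop 0.1179 ((408.4662780761719, 339.45166015625), (35.6503791809082, 69.05908966064453), 13.353315353393555)
slim_pack 0.21 3745 ztop 0.1252 ((396.13104248046875, 250.30035400390625), (59.55043411254883, 192.52880859375), 12.454985618591309)
dock 0.72 12419 ztop 0.0904 ((545.7717895507812, 299.74676513671875), (96.1114501953125, 215.5191650390625), 79.35330963134766)
```

View pics/w1.png

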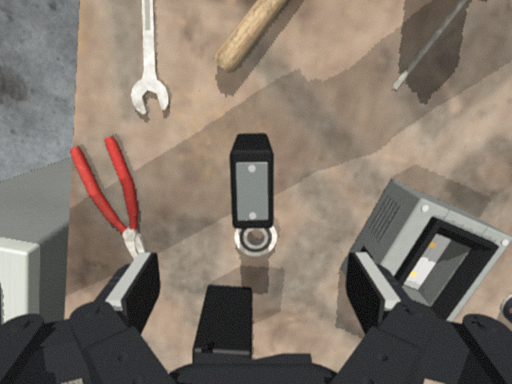

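The wrist view shows the slim pack at about (252,190), between the jaws and aligned with them. The dock slot is at about (450,265). Descending and gripping.

```bash
python3 -m inch '[[0.8,-0.03,-0.03,0,0,0,0],[0.8,0,0,0,0,0,0],[0.8,0,0,0,0,0,0],[0.8,0,0,0,0,0,0],[0.8,0,0,0,0,0,0],[0.6,0,0,0,0,0,0],[0.4,0,0,0,0,0,0],[0,0,0,0,0,0,0]]' && python3 -m inch '[[0,0,0,0,0,0,1],[0,0,0,0,0,0,1],[0,0,0,0,0,0,1],[0,0,0,0,0,0,1],[0,0,0,0,0,0,1],[0,0,0,0,0,0,1],[0,0,0,0,0,0,1],[0,0,0,0,0,0,1]]'
```

```text
time_s: 2.85
tool_pos: [0.4081, 0.338, 0.079]
tool_rot: [-0.074, 0.704, 0.072, 0.702]
ft_force: [-0.5, 0.6, -0.8]
finger_gap: 0.0851
time_s: 3.52
tool_pos: [0.4095, 0.3396, 0.0824]
tool_rot: [-0.073, 0.703, 0.074, 0.704]
ft_force: [-0.9, -0.3, 5.8]
finger_gap: 0.0349
```

```bash
python3 -m inch '[[-0.4,0,0,0,0,0,1],[-0.8,0,0,0,0,0,1],[-0.8,0,0,0,0,0,1],[-0.8,0,0,0,0,0,1],[-0.8,0,0,0,0,0,1],[-0.6,0,0,0.6,0,0,1],[0,0,0,0.8,0,0,1],[0,0,0,0.8,0,0,1],[0,0,0,0.8,0,0,1],[0,0,0,0.8,0,0,1],[0,0,0,0.8,0,0,1],[0,0,0,0,0,0,1]]'; python3 w.py w2; cat > s.py <<'E'
from h import *
import sys
tag=sys.argv[1]
for c in ['scene','side']:
    p,d=manip.capture(c); cv2.imwrite(f'pics/{tag}{c}.png',p); np.save(f'pics/{tag}{c}.npy',d)
    W=cloud(c,d)
    for l in ['slim_pack']:
        for q in manip.trace(l,c)[:2]:
            k=q['region']&(d>0); X=W[k]
            print(c,round(q['conf'],2),k.sum(),'z %.3f %.3f'%tuple(np.percentile(X[:,2],[1,99])),cv2.minAreaRect((X[:,:2]*1000).astype(np.float32)))
E
python3 s.py s2
```

```text
time_s: 4.52
tool_pos: [0.4088, 0.339, 0.2075]
tool_rot: [0.069, 0.704, -0.069, 0.704]
ft_force: [-0.0, -0.9, -3.2]
finger_gap: 0.0356
tcp [0.4088 0.339  0.2075] tz heading -11.19 toolx [ 0.  0. -1.] gap 0.03558375703121556 F [-0.04 -0.93 -3.2 ] 4.5167
slim_pack 0.93 16698 ztop 0.2432 ((408.60223388671875, 342.0089111328125), (63.75383758544922, 35.73720932006836), 79.38495635986328)
dock 0.59 16221 ztop 0.087 ((607.359619140625, 283.45458984375), (105.75231170654297, 59.97742462158203), 79.742919921875)
scene 0.81 1986 z 0.120 0.246 ((556.655517578125, 279.3817443847656), (106.83786010742188, 421.4139709472656), 64.96573638916016)
side 0.81 2495 z 0.127 0.245 ((432.755615234375, 49.230224609375), (50.47309875488281, 659.6471557617188), 4.540529251098633)
```

View pics/w2.png

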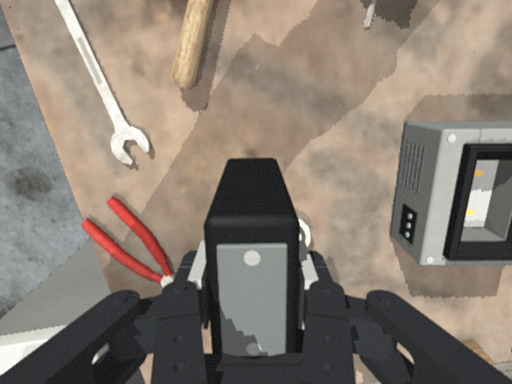

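View pics/s2side.png

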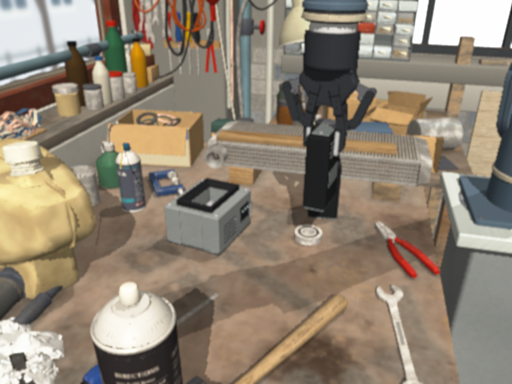

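Pack hangs upright between the fingers, foot about 125 mm over the bench. The dock is parallel to it at the right edge of the wrist view. Moving part-way, then measuring the dock again.

```bash
python3 -m inch '[[0,-0.07,0.889,0,0,0,1],[0,-0.07,0.889,0,0,0,1],[0,-0.07,0.889,0,0,0,1],[0,-0.07,0.889,0,0,0,1],[0,0,0,0,0,0,1]]'; python3 w.py w3
python3 - <<'E'
from h import *
d=np.load('pics/w3.npy'); st=manip.read_state(); W=cloud('wrist',d,st)
X=W[(d>0)&(W[...,2]>.070)&(W[...,2]<.096)&(W[...,0]>.54)&(W[...,0]<.7)&(W[...,1]>.19)&(W[...,1]<.37)]
for lo,hi in [(.070,.082),(.084,.096),(.07,.096)]:
    x=X[(X[:,2]>lo)&(X[:,2]<hi)]; print(lo,len(x),cv2.minAreaRect((x[:,:2]*1000).astype(np.float32)))
E
```

```text
time_s: 5.28
tool_pos: [0.5175, 0.3073, 0.2071]
tool_rot: [0.069, 0.702, -0.07, 0.705]
ft_force: [0.6, -0.4, -2.0]
finger_gap: 0.035
tcp [0.5175 0.3073 0.2071] tz heading -11.28 toolx [ 0.0034 -0.0015 -1.    ] gap 0.03502613411613139 F [ 0.57 -0.37 -2.02] 5.2833
slim_pack 0.57 16438 ztop 0.2426 ((517.1925659179688, 310.2186279296875), (63.289371490478516, 35.54098129272461), 79.78861236572266)
dock 0.84 18896 ztop 0.0878 ((591.69091796875, 285.9573059082031), (106.42155456542969, 120.3792953491211), 79.77096557617188)
0.07 9223 ((608.5528564453125, 285.51409912109375), (129.81504821777344, 110.43057250976562), 79.4710922241211)
0.084 3806 ((608.415283203125, 285.2232360839844), (106.4410629272461, 72.91524505615234), 79.31178283691406)
0.07 13770 ((608.5528564453125, 285.51409912109375), (129.81504821777344, 110.43057250976562), 79.4710922241211)
```

View pics/w3.png

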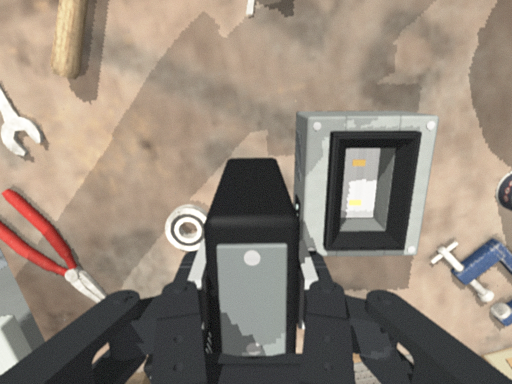

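The wrist and fixed cameras disagree by about 6 mm on the dock, perhaps because the arm was still moving. Measuring again at rest.

```bash
python3 -m inch '[[0,0,0,0,0,0,1],[0,0,0,0,0,0,1]]'; cat > dk.py <<'E'
from h import *
import sys
tag=sys.argv[1]
st=manip.read_state(); p,d=manip.capture('wrist'); st2=manip.read_state(); cv2.imwrite(f'pics/{tag}.png',p); W=cloud('wrist',d,st)
print(st['tool_pos'],st2['tool_pos'],np.abs(st['joint_velocities']).max())
T=W; g=(d>0)
X=W[g&(W[...,2]>.070)&(W[...,2]<.096)&(W[...,0]>.53)&(W[...,0]<.71)&(W[...,1]>.19)&(W[...,1]<.38)]
r=cv2.minAreaRect((X[:,:2]*1000).astype(np.float32)); print(r)
Rm=R.from_quat(st['tool_rot']).as_matrix(); c=np.array([*r[0],0])/1000-st['tool_pos']; print('delta tool y,z mm',(Rm.T@c)[1:]*1000,'heading',np.degrees(np.arctan2(Rm[1,2],Rm[0,2])), Rm[:,0])
P=W[g&(W[...,2]>.236)&(W[...,2]<.25)]; print('pack top',len(P),cv2.minAreaRect((P[:,:2]*1000).astype(np.float32)),P[:,2].mean())
E
python3 dk.py w4
python3 - <<'E'
from h import *
p,d=manip.capture('scene');cv2.imwrite('pics/s4.png',p);W=cloud('scene',d)
X=W[(d>0)&(W[...,2]>.07)&(W[...,2]<.094)&(W[...,0]>.54)&(W[...,0]<.75)&(W[...,1]>.15)&(W[...,1]<.45)]
print(cv2.minAreaRect((X[:,:2]*1000).astype(np.float32)))
P=W[(d>0)&(W[...,2]>.238)&(W[...,2]<.25)&(abs(W[...,0]-.515)<.06)&(abs(W[...,1]-.308)<.06)]; print(len(P), P.min(0),P.max(0)); print('pack',cv2.minAreaRect((P[:,:2]*1000).astype(np.float32)))
E
```

```text
time_s: 5.6
tool_pos: [0.5111, 0.3112, 0.2074]
tool_rot: [0.067, 0.704, -0.067, 0.704]
ft_force: [0.2, 0.2, -1.7]
finger_gap: 0.0354
[0.51107599 0.31121625 0.20736214] [0.5112298  0.31115109 0.20742316] 0.005057485781348929
((614.426513671875, 281.9692687988281), (129.49044799804688, 110.09383392333984), 79.18252563476562)
delta tool y,z mm [ -9.20257361 107.13530708] heading -10.90443542084292 [-5.28100841e-04  2.71922395e-04 -9.99999824e-01]
pack top 14562 ((511.1866760253906, 312.779296875), (68.84141540527344, 66.54393005371094), 40.55546188354492) 0.24284956680735395
((634.5553588867188, 345.90478515625), (285.3352355957031, 117.76139831542969), 64.63770294189453)
255 [0.47723289 0.27446616 0.23821212] [0.54039646 0.34523054 0.24977906]
pack ((506.4397888183594, 311.60784912109375), (73.22291564941406, 54.08732223510742), 59.976341247558594)
```

At rest they agree: dock centre (0.6144, 0.2820), heading about −10.8°. Moving over it.

```bash
python3 -m inch '[[0,-0.06,0.6,0,0,0,1],[0,-0.06,0.8,0,0,0,1],[0,-0.06,0.8,0,0,0,1],[0,-0.06,0.8,0,0,0,1],[0,-0.06,0.57,0,0,0,1],[0,0,0,0,0,0,1],[0,0,0,0,0,0,1],[0,0,0,0,0,0,1]]'; python3 dk.py w5; python3 s.py s5; python3 -c "
import cv2,numpy as np
a=cv2.imread('pics/s5scene.png')[60:260,120:380];b=cv2.imread('pics/s5side.png')[60:260,120:380]
cv2.imwrite('pics/s5.png',cv2.resize(np.hstack([a,b]),(800,308)))"
```

```text
time_s: 6.37
tool_pos: [0.6146, 0.282, 0.2071]
tool_rot: [0.068, 0.704, -0.067, 0.704]
ft_force: [-0.4, 0.0, -1.5]
finger_gap: 0.0357
[0.61456317 0.28195897 0.207138  ] [0.61438382 0.28218177 0.20730225] 0.010685913163181383
((614.7169799804688, 281.98138427734375), (128.5919647216797, 110.32550048828125), 79.14045715332031)
delta tool y,z mm [0.02029618 0.35896912] heading -10.950785431978161 [-9.77508192e-04  3.41220779e-04 -9.99999464e-01]
pack top 14561 ((614.5020751953125, 283.6477966308594), (65.10617065429688, 70.17520904541016), 29.06355094909668) 0.2426193047710561
scene 0.87 1365 z 0.130 0.245 ((609.392822265625, 281.04461669921875), (71.42156219482422, 34.941871643066406), 76.27430725097656)
side 0.96 2252 z 0.128 0.244 ((609.9769287109375, 284.22381591796875), (74.19275665283203, 38.64019775390625), 73.47156524658203)
```

View pics/s5.png

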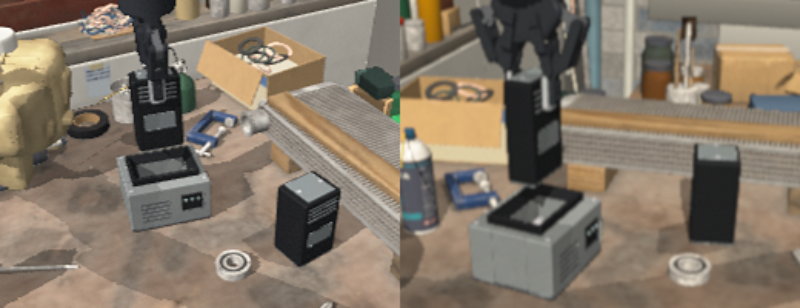

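View pics/w5.png

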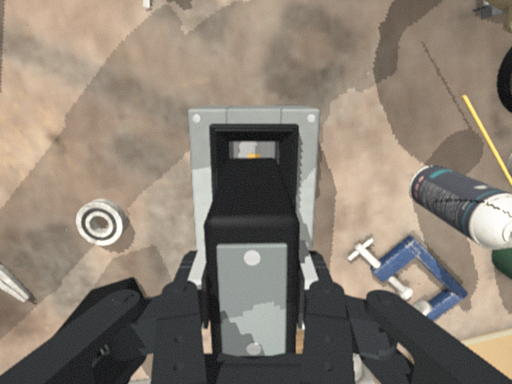

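The pack is centred over the slot in all three views. Lowering it into the slot.

```bash
python3 -m inch '[[0.4,0,0,0,0,0,1],[0.4,0,0,0,0,0,1],[0.3,0,0,0,0,0,1],[0.3,0,0,0,0,0,1],[0.3,0,0,0,0,0,1],[0.2,0,0,0,0,0,1],[0,0,0,0,0,0,1]]'; python3 -m inch '[[0,0,0,0,0,0,1]]'
```

```text
time_s: 7.2
tool_pos: [0.6148, 0.281, 0.1487]
tool_rot: [0.067, 0.705, -0.068, 0.703]
ft_force: [-0.6, -0.4, -2.9]
finger_gap: 0.0353
time_s: 7.28
tool_pos: [0.6155, 0.2812, 0.1501]
tool_rot: [0.068, 0.704, -0.068, 0.704]
ft_force: [-0.1, -0.1, -2.1]
finger_gap: 0.0351
```

```bash
python3 -m inch '[[0.2,0,0,0,0,0,1],[0.2,0,0,0,0,0,1],[0.2,0,0,0,0,0,1],[0,0,0,0,0,0,1]]'; python3 -m inch '[[0.15,0,0,0,0,0,1],[0.15,0,0,0,0,0,1],[0,0,0,0,0,0,1]]';
```

```text
time_s: 7.62
tool_pos: [0.6156, 0.2813, 0.1314]
tool_rot: [0.068, 0.704, -0.068, 0.704]
ft_force: [-0.3, -0.0, 2.4]
finger_gap: 0.0354
time_s: 7.87
tool_pos: [0.6157, 0.2814, 0.123]
tool_rot: [0.068, 0.704, -0.068, 0.704]
ft_force: [-0.3, 0.0, 4.3]
finger_gap: 0.0352
```

On the plate spring. Pushing down.

```bash
python3 -m inch '[[0.2,0,0,0,0,0,1],[0.2,0,0,0,0,0,1],[0.2,0,0,0,0,0,1],[0,0,0,0,0,0,1]]'; python3 -m inch '[[0.1,0,0,0,0,0,1],[0,0,0,0,0,0,1]]'; python3 s.py s6;python3 dk.py w6
```

```text
time_s: 8.2
tool_pos: [0.6159, 0.2814, 0.1051]
tool_rot: [0.068, 0.704, -0.068, 0.704]
ft_force: [-1.3, -0.1, 7.6]
finger_gap: 0.0351
time_s: 8.37
tool_pos: [0.6159, 0.2814, 0.1027]
tool_rot: [0.068, 0.704, -0.068, 0.704]
ft_force: [-1.4, -0.9, 7.5]
finger_gap: 0.0354
scene 0.91 665 z 0.064 0.151 ((699.5226440429688, 251.92333984375), (87.33141326904297, 270.20928955078125), 67.79761505126953)
side 0.94 1055 z 0.077 0.140 ((615.9207763671875, 289.7692565917969), (84.14002990722656, 36.234432220458984), 76.97018432617188)
[0.6159107  0.28142076 0.10320138] [0.61585467 0.28146975 0.10318466] 0.0019174040014656763
((614.9085083007812, 281.80218505859375), (129.1346435546875, 110.54813385009766), 79.16001892089844)
delta tool y,z mm [ 0.1014555  -1.15177993] heading -11.006188850914516 [ 1.05647530e-03  6.00198603e-04 -9.99999262e-01]
pack top 0 ((0.0, 0.0), (0.0, 0.0), 0.0) nandk.py:10: RuntimeWarning: Mean of empty slice.
  P=W[g&(W[...,2]>.236)&(W[...,2]<.25)]; print('pack top',len(P),cv2.minAreaRect((P[:,:2]*1000).astype(np.float32)),P[:,2].mean())
  ret = ret.dtype.type(ret / rcount)
```

```bash
python3 -m inch '[[0.08,0,0,0,0,0,1],[0.04,0,0,0,0,0,1],[0,0,0,0,0,0,1]]'; python3 - <<'E'
from h import *
st=manip.read_state(); p,d=manip.capture('wrist'); W=cloud('wrist',d,st); 
r=manip.trace('slim_pack','wrist')
X=W[r[0]['region']&(d>0)]; print(r[0]['conf'],np.percentile(X[:,2],[1,50,90,99]),st['tool_pos'],st['ft_force'])
E
```

```text
time_s: 8.87
tool_pos: [0.616, 0.2815, 0.1004]
tool_rot: [0.068, 0.703, -0.067, 0.704]
ft_force: [-4.1, -1.0, 15.1]
finger_gap: 0.0353
0.89 [0.06701843 0.13550428 0.13747583 0.13816538] [0.61597243 0.28153236 0.10044133] [-4.08207213 -1.00111422 15.1330106 ]
```

At the stop: pack top 138 mm, net upward force about 17 N. Opening.

```bash
python3 -m inch '[[0,0,0,0,0,0,0],[0,0,0,0,0,0,0],[0,0,0,0,0,0,0],[0,0,0,0,0,0,0],[0,0,0,0,0,0,0],[0,0,0,0,0,0,0],[0,0,0,0,0,0,0],[0,0,0,0,0,0,0]]';python3 -m inch '[[-0.3,0,0,0,0,0,0],[-0.8,0,0,0,0,0,0],[-0.8,0,0,0,0,0,0],[-0.8,0,0,0,0,0,0],[-0.8,0,0,0,0,0,0],[-0.4,0,0,0,0,0,0],[0,0,0,0,0,0,0],[0,0,0,0,0,0,0]]'; python3 s.py s7; python3 w.py w7
```

```text
time_s: 9.63
tool_pos: [0.6155, 0.2812, 0.0986]
tool_rot: [0.068, 0.704, -0.068, 0.704]
ft_force: [0.1, 0.3, -0.3]
finger_gap: 0.0855
time_s: 10.3
tool_pos: [0.6158, 0.2814, 0.2168]
tool_rot: [0.068, 0.703, -0.067, 0.704]
ft_force: [0.2, -0.6, -0.5]
finger_gap: 0.0851
scene 0.66 1017 z 0.065 0.155 ((717.421630859375, 256.2841796875), (74.98966217041016, 273.21832275390625), 77.77503204345703)
side 0.86 1512 z 0.081 0.153 ((613.752197265625, 284.886962890625), (70.70111083984375, 35.62472915649414), 77.62677764892578)
tcp [0.615  0.281  0.2145] tz heading -11.0 toolx [-0.0019 -0.001  -1.    ] gap 0.08543059347872443 F [ 0.62  0.05 -0.31] 10.5
slim_pack 0.72 5670 ztop 0.1515 ((614.2217407226562, 282.8185729980469), (69.20860290527344, 35.53520965576172), 79.6792984008789)
slim_pack 0.53 11510 ztop 0.0871 ((614.73828125, 281.65484619140625), (105.48681640625, 72.07503509521484), 79.11811828613281)
dock 0.85 11929 ztop 0.0872 ((614.73828125, 281.65484619140625), (105.48681640625, 72.07503509521484), 79.11811828613281)
```

View pics/w7.png

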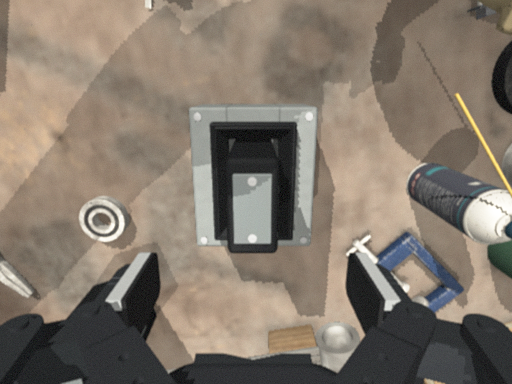

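View pics/s7side.png

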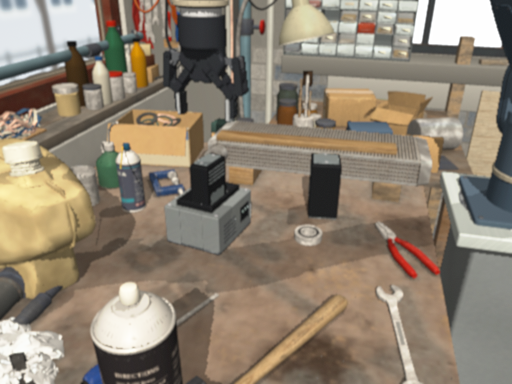

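The pictures show the pack upright in the slot (side view about (208,180), wrist view about (252,200)). Its top is at about 152 mm, which matches the held height of 153 mm. It is centred within about 1 mm, the gripper is clear, and the thick pack still stands.

```bash
python3 -c "
from plant import manip; print(manip.sign_off())"
```

```text
the job is handed in; nothing more can be done
None
```

The slim pack is loaded in the dock, caught by the push-push catch, and released; I handed the job in with the clock at about 10.5 s.

**What I did:** I gripped the pack across its 36 mm side, turned it to match the dock, and lowered it into the slot. I then pushed it to the bottom stop, where its top read 138 mm and the net upward force was about 17 N. I opened the jaws there and withdrew straight up.

**Last checks:**
- **Catch:** the pack's top measured 151.5 to 155 mm depending on the camera, against 153 mm expected when held.
- **Position:** it is about 1 mm from the slot centre and looks upright.
- **Gripper:** it is open and about 60 mm above the pack, with wrist force near zero.
- **Thick pack:** it was never approached and looks unmoved in the pictures; I did not measure its position again.

**Disagreements:** one wrist reading of the dock was about 6 mm off because the arm was still settling. A second reading at rest agreed with the other cameras. Some network outlines of the pack took in background or the dock rim, so I ignored their footprints.

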